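# Put the lens mounts on their risers in the laser beam

### The arm

A 7-joint arm with a two-finger parallel gripper is mounted at the origin on the work surface. World frame = base frame: x ahead of the robot, y to its left, z up, the work surface at z = 0. Lengths are in mm, angles in rad, forces in N, time in s.
With the tool pointing down it reaches from about 350 to 775 mm from the base axis. Payload 3.1 kg.
Tool frame: the origin (TCP) lies at the very end of the fingers, on their centre line; the grasp point (between the pads) lies manip.pinch_z behind it (manip.pinch_z is the distance from the TCP to the grasp point, in mm); z points along the fingers, y is the line along which they close (so a half turn about z gives the same grasp; the last joint's range is limited). The gripper opens to 85 mm and grips with 20 to 120 N. Pads are 22 mm wide; open, the fingers measure 114 mm over their backs; the gripper's body (76 mm by 85 mm) begins 54 mm behind the grasp point. The pads swing forward as they close: fully open they stand 13 mm farther back than shut.
Start: joints at [1.098, 0.311, 0.014, 1.512, -0.004, 1.319, -0.027], TCP at [229.712, -499.75, 231.304] pointing down, gripper open.
Joint ranges: [-2.7, 2.7], [-0.3, 1.91], [-1.27, 1.3], [0.12, 2.57], [-1.44, 4.58], [0.2, 2.03], [-3.05, 3.05]. Speed limits (rad/s): [2.79, 2.79, 3.14, 3.14, 3.14, 3.14, 3.14].

### API

Orientations are given as [roll, pitch, yaw] about the fixed x, y, z axes, in that order (R = Rz(yaw) Ry(pitch) Rx(roll)).
In Python, from station import manip, optics, ticket gives the robot as it stands. The module is installed in compiled form; this text tells all that it offers.
- The arm moves only by the shell command python3 -m pendant 'ROWS' [FORCE]. ROWS is JSON, a list of rows, each an object of numbers: "claw": the gripper command: -1 is fully open, 1 is shut, values between are in proportion; "dx", "dy", "dz": the shift along the tool's x, y, z in mm; "yaw": the turn about the tool's z in degrees. A call has exactly 10 rows; each row is the pose to reach, as a shift and turn from the pose commanded when the call began, along the tool's axes at that moment; what a row does not reach only later rows make up. A row lasts 1/10 s, in which the tool goes at most 50 mm and 8.59 degrees, less where a joint would pass 70% of its speed; a pose out of reach is approached as far as the arm can. A call with a gripper value outside its range is refused whole. The fingers move at their own pace and stop on an object; FORCE is the grip in N (left out, the last holds). Time passes only in rows, so rows that repeat a pose let the fingers close, or fill a call up. It gives the time, the measured TCP pose, the force, the opening and the grip force at its end, in the units of the state.
- manip.state(): the state, without advancing time (a new reading comes with each control period).
- optics.get_image(name): name is "side" or "top" or "wrist"; returns the picture (384x512x3 uint8, blue, green, red); there is no depth.
- optics.camera_info(name): a dict with "K" (3x3 intrinsics, pixels), "dist_coeffs" ([k1, k2, p1, p2, k3] as OpenCV has them; the pictures are not rectified), "world_from_camera" (4x4, takes a point from camera to world coordinates). Camera axes: x right, y down, z forward; pixel columns grow to the right and rows downward; lengths in mm; the calibration is good to about 2 mm. A picture is of the moment at which its call begins: read the wrist's pose just before it. camera_info takes no time and is no camera call; for the wrist camera it gives the pose at the moment of the call.
- ticket.sign_off(): hands the job in; it is judged then, once.
The state is a dict: "t": time; "joint_pos": joint angles; "qvel": joint speeds; "effort": joint torques, N m; "tcp_pos": TCP position; "ee_rot": TCP orientation; "wrist_force": force on the tool from outside, world axes, zero at the start; "ft_torque": the same for the moment, N m; "gripper_width": finger opening in mm; "grip_force": force on a finger pad.
Only numpy, scipy, OpenCV 4.12 (cv2) and the standard library are available. Lean on these libraries where they do the work, as an engineer would, in place of code of your own. Each camera call takes 0.05 s, during which the arm holds its last target. There are 200 camera calls.

### The job

Stand each of the three round lens mounts on the riser block that brings its lens to the height of the laser beam: the shortest mount on the highest block, the middle one on the middle block and the tallest on the lowest block. Each stands upright in the middle of its block with its lens facing squarely along the beam. Let none of them fall over, and leave the two square mirror mounts where they are.

Things in the scene. Friction and masses are not known exactly. Their poses are not given: they have to be found in the camera images.
- lens_short_center (a point): Centre of the lens of the short lens mount (loose, about 0.18 kg): an upright black disc 40 mm across and 14 mm thick with flat faces, holding a greenish lens, on a steel stem 19 mm thick with a round steel foot 38 mm across and 8 mm high. This point is the middle of the disc, 60 mm above the underside of the foot and 20 mm below the top. x is the optical axis, square to the disc's flat faces (the two sides are alike); z is up.
- lens_middle_center (a point): Centre of the lens of the middle lens mount (loose, about 0.18 kg): an upright black disc 40 mm across and 14 mm thick with flat faces, holding a greenish lens, on a steel stem 19 mm thick with a round steel foot 38 mm across and 8 mm high. This point is the middle of the disc, 80 mm above the underside of the foot and 20 mm below the top. x is the optical axis, square to the disc's flat faces (the two sides are alike); z is up.
- lens_tall_center (a point): Centre of the lens of the tall lens mount (loose, about 0.18 kg): an upright black disc 40 mm across and 14 mm thick with flat faces, holding a greenish lens, on a steel stem 19 mm thick with a round steel foot 38 mm across and 8 mm high. This point is the middle of the disc, 100 mm above the underside of the foot and 20 mm below the top. x is the optical axis, square to the disc's flat faces (the two sides are alike); z is up.
- riser_high_top (a point): Middle of the top face of the highest riser block: a fixed grey block, 60 x 60 mm seen from above and 60 mm high. The three blocks stand in a row on the line of the beam about 100 mm apart, in any order. x points along the beam, z is up.
- riser_mid_top (a point): Middle of the top face of the middle riser block: a fixed grey block, 60 x 60 mm seen from above and 40 mm high. The three blocks stand in a row on the line of the beam about 100 mm apart, in any order. x points along the beam, z is up.
- riser_low_top (a point): Middle of the top face of the lowest riser block: a fixed grey block, 60 x 60 mm seen from above and 20 mm high. The three blocks stand in a row on the line of the beam about 100 mm apart, in any order. x points along the beam, z is up.
- beam_exit (a point): Middle of the laser's beam opening, 120 mm above the table, at the end of a fixed black laser head (150 x 64 mm from above, top at 153 mm) on two steel pillars. x points along the beam, which runs level over the middles of the three riser blocks to a metal beam dump (48 mm disc, top at 142 mm) on the far side of them, about 0.52 m from the laser's middle; z is up.
- mirror_a_center (a point): Centre of a square mirror mount (loose, 0.22 kg), to be left alone: two square black plates 46 mm wide, 98 mm high overall, with two brass knobs at the back, on a steel stem and round foot like those of the lens mounts. The point is 70 mm above the table; x points out of the mirror's face.
- mirror_b_center (a point): Centre of a square mirror mount (loose, 0.22 kg), to be left alone: two square black plates 46 mm wide, 98 mm high overall, with two brass knobs at the back, on a steel stem and round foot like those of the lens mounts. The point is 70 mm above the table; x points out of the mirror's face.
There are look-alikes about, which are no part of the job. What is shaped like the part that bears lens_middle_center but turquoise is not meant. What is shaped like the part that bears riser_high_top but orange is not meant.

How it is judged (in metres and radians):
At the end, for the whole second after the job is handed in: Each lens mount is at rest on its own block (short on highest, middle on middle, tall on lowest): lens within 12 mm of the block's middle seen from above, within 4 mm of beam height, upright within 0.08 rad, optical axis within 0.22 rad of the beam, either way round (horizontal distance between lens_short_center and riser_high_top below 0.012 m and z of lens_short_center in the frame of beam_exit between -0.004 and 0.004 m and angle between each of lens_short_center, lens_middle_center, lens_tall_center's own z axis and vertical below 0.08 rad and angle between the x axis of each of lens_short_center, lens_middle_center, lens_tall_center and the x axis of beam_exit, either way round below 0.22 rad and linear speed of each of lens_short, lens_middle, lens_tall below 0.02 m/s and angular speed of each of lens_short, lens_middle, lens_tall below 0.1 rad/s and horizontal distance between lens_middle_center and riser_mid_top below 0.012 m and z of lens_middle_center in the frame of beam_exit between -0.004 and 0.004 m and horizontal distance between lens_tall_center and riser_low_top below 0.012 m and z of lens_tall_center in the frame of beam_exit between -0.004 and 0.004 m); the robot touches nothing.
It fails at once if the short lens mount is tipped over (angle between lens_short_center's own z axis and vertical above 0.7 rad).
It fails at once if the middle lens mount is tipped over (angle between lens_middle_center's own z axis and vertical above 0.7 rad).
It fails at once if the tall lens mount is tipped over (angle between lens_tall_center's own z axis and vertical above 0.7 rad).
It fails at once if a square mirror mount is carried off, pushed away or knocked over (distance of mirror_a_center from where it was at the start of the episode above 0.03 m or angle between mirror_a_center's own z axis and vertical above 0.5 rad).
It fails at once if a square mirror mount is carried off, pushed away or knocked over (distance of mirror_b_center from where it was at the start of the episode above 0.03 m or angle between mirror_b_center's own z axis and vertical above 0.5 rad).
It also fails if it takes over 88 s, if anything falls off the work surface, if the arm or the gripper's body presses on something with over 40 N, if the wrist force passes 120 N, or if a joint passes its speed limit or range.

## Working session

There is one attempt and no reset: what is moved stays moved. The work goes in short steps, Python scripts to look and compute and a shell command to move; the robot and the scene stay as the last step left them, time stands still between calls to the robot, and variables do not carry over. Pictures are saved under pics/ and viewed, at most 16 in all, crops included, and the job is handed in when it is done.

```bash
mkdir -p pics
cat > h.py <<'E'
import numpy as np, cv2
from station import manip, optics, ticket
def grab(n, f=None):
    i=optics.camera_info(n); im=optics.get_image(n)
    if f: cv2.imwrite('pics/'+f,im)
    return im,i
def ray(i,uv):
    p=cv2.undistortPoints(np.array([[uv]],float),np.array(i['K'],float),np.array(i['dist_coeffs'],float))[0,0]
    T=np.array(i['world_from_camera']); d=T[:3,:3]@np.array([p[0],p[1],1.]); return T[:3,3],d
def onz(i,uv,z):
    o,d=ray(i,uv); return o+d*(z-o[2])/d[2]
def proj(i,X):
    T=np.linalg.inv(np.array(i['world_from_camera']))
    r,_=cv2.Rodrigues(T[:3,:3]); return cv2.projectPoints(np.array([X],float),r,T[:3,3],np.array(i['K'],float),np.array(i['dist_coeffs'],float))[0][0,0]
E
python3 - <<'E'
from h import *
s=manip.state(); print(s['t'],s['tcp_pos'],s['ee_rot'],s['gripper_width'],manip.pinch_z)
for n in ('top','side','wrist'):
    im,i=grab(n,n+'0.png'); np.save('pics/'+n+'0.npy',im); print(n,np.round(i['world_from_camera'],3).tolist(),np.round(i['K'],1).tolist())
E
```

```text
0.0 [ 229.403294   -499.07763853  230.22273148] [-3.13924203e+00  9.42128245e-05  4.30909571e-01] 85.28274499970067 18.700000000000003
top [[-0.026, -0.99, 0.138, 360.728], [-0.999, 0.022, -0.031, 9.468], [0.027, -0.138, -0.99, 943.924], [0.0, 0.0, 0.0, 1.0]] [[358.2, 0.0, 257.2], [0.0, 358.2, 195.4], [0.0, 0.0, 1.0]]
side [[-0.997, -0.044, 0.071, 448.239], [-0.082, 0.648, -0.757, 525.883], [-0.012, -0.76, -0.65, 561.811], [0.0, 0.0, 0.0, 1.0]] [[347.2, 0.0, 251.0], [0.0, 347.2, 195.8], [0.0, 0.0, 1.0]]
wrist [[0.418, -0.861, -0.289, 303.56], [-0.909, -0.397, -0.131, -465.55], [-0.002, 0.317, -0.948, 372.393], [0.0, 0.0, 0.0, 1.0]] [[339.0, 0.0, 254.0], [0.0, 339.0, 192.8], [0.0, 0.0, 1.0]]
```

View pics/top0.png

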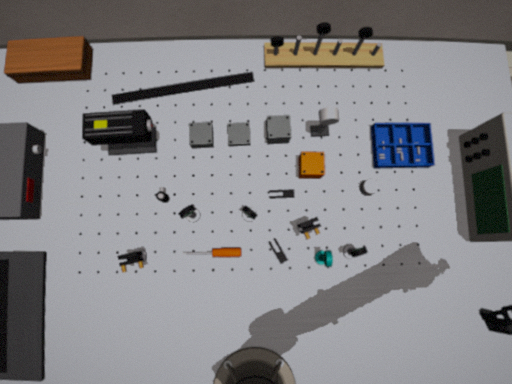

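View pics/side0.png

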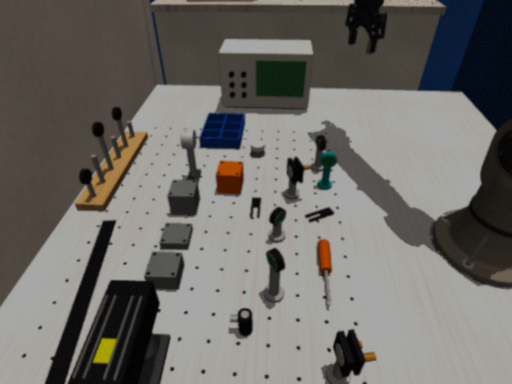

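Run:
```python
from h import *
t=cv2.imread('pics/top0.png'); s=cv2.imread('pics/side0.png')
a=cv2.resize(t[165:275,110:380],None,fx=2.9,fy=2.9,interpolation=2)
b=cv2.resize(t[105:180,180:345],None,fx=2.9,fy=2.9,interpolation=2)
c=np.zeros((a.shape[0]+b.shape[0],a.shape[1],3),np.uint8); c[:a.shape[0]]=a; c[a.shape[0]:,:b.shape[1]]=b
cv2.imwrite('pics/topcrop.png',c); print(c.shape)
cv2.imwrite('pics/sidecrop.png',cv2.resize(s[120:310,140:350],None,fx=3.1,fy=3.1,interpolation=2))
```

```text
(537, 783, 3)
```

View pics/topcrop.png

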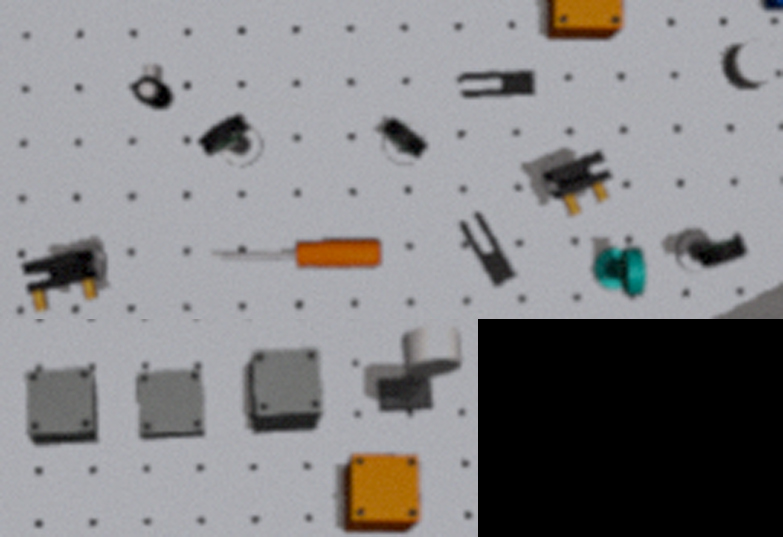

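View pics/sidecrop.png

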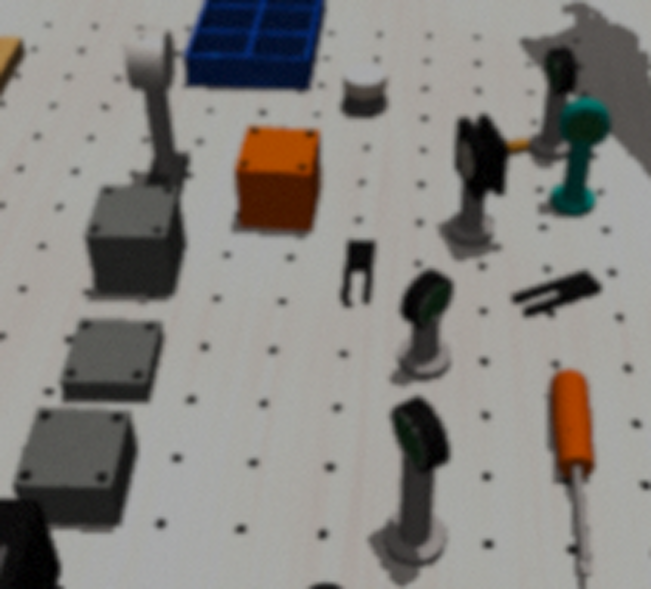

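Run:
```python
from h import *
t=optics.camera_info('top'); s=optics.camera_info('side')
def tri(a,b):
    o1,d1=ray(t,a);o2,d2=ray(s,b);A=np.stack([d1,-d2],1);k=np.linalg.lstsq(A,o2-o1,rcond=None)[0]
    p,q=o1+k[0]*d1,o2+k[1]*d2; return (p+q)/2,np.linalg.norm(p-q)
for n,a,b,ft,fs in (('near',(186.9,211.2),(275.2,260),(192,215.3),(273.5,294.2)),('mid',(248.6,212.2),(277.7,216.5),(249,215.3),(277.1,236.1)),('far',(357.9,250.9),(320.6,142.6),(348.6,251.2),(317,167.7))):
    p,e=tri(a,b); print(n,p.round(1),round(e,1),'foot',onz(t,ft,8).round(0)[:2],onz(s,fs,4).round(0)[:2])
for n,a,b,z in (('b1',(201.4,132.9),(164,266),40),('b2',(238.6,134),(176.5,233),20),('b3',(278.3,125.3),(184,188),60)):
    print(n,tri(a,b),onz(t,a,z).round(1)[:2],onz(s,b,z).round(1)[:2])
print('mirrors',onz(t,(131,258),90),onz(t,(308,226),90),'laser',onz(t,(151,126),153))
# axis edges of block tops & beam: mask grey top
```

```text
near [444.1 150.2  99.4] 0.1 foot [442. 152.] [444. 154.]
mid [442.    4.3  61. ] 0.1 foot [439.   3.] [441.   6.]
far [ 339.  -257.4   81.6] 1.7 foot [ 338. -255.] [ 339. -254.]
b1 (array([656.55098411, 124.04609009,  30.26335126]), np.float64(2.1159528743341793)) [654.5 122.9] [651.6 131.6]
b2 (array([656.8298587 ,  26.23066144,  18.30111051]), np.float64(0.6303065450392803)) [656.   26.2] [656.5  27.7]
b3 (array([661.80386289, -77.20011045,  59.75135187]), np.float64(5.784547339348419)) [664.8 -77.1] [658.6 -76. ]
mirrors [336.97514452 284.37998823  90.        ] [ 402.91346706 -136.85245541   90.        ] laser [637.04089218 224.80130036 153.        ]
```

Candidates: the near mount at top px (187,211), z≈99, is the tall one. The mount at (249,212), z≈61, is the short one. The mount at (358,251), z≈82, is the black middle one. The turquoise mount at (324,257) is the decoy, and (131,258) and (308,226) are the mirrors. Grey blocks run 40, 20 and 60 mm from the laser at px (201,133), (239,134) and (278,125); the orange block at (312,164) is the decoy. I'll move over the middle mount and take a close crop.

```bash
python3 -m pendant '[{"claw":-1,"dx":40,"dy":-35,"dz":0,"yaw":-8},{"claw":-1,"dx":80,"dy":-70,"dz":0,"yaw":-16},{"claw":-1,"dx":120,"dy":-105,"dz":0,"yaw":-25},{"claw":-1,"dx":160,"dy":-140,"dz":0,"yaw":-33},{"claw":-1,"dx":201,"dy":-175,"dz":0,"yaw":-42},{"claw":-1,"dx":201,"dy":-175,"dz":0,"yaw":-50},{"claw":-1,"dx":201,"dy":-175,"dz":0,"yaw":-58},{"claw":-1,"dx":201,"dy":-175,"dz":0,"yaw":-67},{"claw":-1,"dx":201,"dy":-175,"dz":0,"yaw":-75},{"claw":-1,"dx":201,"dy":-175,"dz":0,"yaw":-83}]' 40
python3 - <<'E'
from h import *
s=manip.state(); print(s['t'],s['tcp_pos'],s['ee_rot'],s['joint_pos'])
im,i=grab('wrist','w1.png'); print(proj(i,[339,-257,80]),proj(i,[339,-256,0]))
# block tops in stored top image
t=optics.camera_info('top'); T=np.load('pics/top0.npy'); g=cv2.cvtColor(T,6)
print(g[128:138,196:206].mean(),g[130:138,235:243].mean(),g[122:130,274:282].mean(),g[145,220],g[143:147,278],g[133,220])
for (u,v),z in (((201,133),40),((239,134),20),((278,125),60)):
    m=np.zeros_like(g);w=slice(v-20,v+24),slice(u-20,u+21);base=np.median(g[v-5:v+6,u-5:u+6]);m[w]=((abs(g[w].astype(float)-base)<22)*255)
    m=cv2.morphologyEx(m,cv2.MORPH_CLOSE,np.ones((3,3)));m=cv2.morphologyEx(m,cv2.MORPH_OPEN,np.ones((7,7)))
    c=max(cv2.findContours(m,0,1)[0],key=cv2.contourArea);r=cv2.minAreaRect(c);P=np.array([onz(t,p,z)[:2] for p in cv2.boxPoints(r)])
    print(P.mean(0).round(1),[round(float(np.linalg.norm(P[k]-P[k-1])),1) for k in (1,2)],[round(float(np.degrees(np.arctan2(*(P[k]-P[k-1])))),1) for k in (1,2)])
E
```

```text
t: 1.15
tcp_pos: [339.0, -256.5, 231.0]
ee_rot: [-3.141, -0.0, 1.886]
wrist_force: [-0.4, 0.7, -0.4]
gripper_width: 85.4
grip_force: 0.0
1.15 [ 339.01442181 -256.5259637   231.03102695] [-3.14112024e+00 -4.46825528e-04  1.88564355e+00] [ 0.87779794  0.06713759 -0.2848149   1.81243595  0.01986835  1.26541578
  0.90245157]
[254.11108543 175.74469053] [254.44811205 155.74298849]
108.16 111.140625 113.4375 170 [ 89 158 175 171] 169
[655.8 122.7] [60.4, 57.1] [-178.8, -89.7]
[656.2  27.8] [59.1, 61.2] [-179.0, -88.7]
[661.7 -78.8] [57.1, 56.6] [-179.3, -87.6]
```

View pics/w1.png

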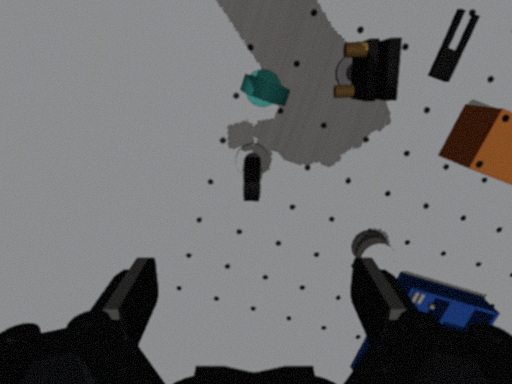

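The middle mount's disc is at px (252,177), 47 px tall and in line with the tool x axis. The turquoise decoy is at (265,88) and mirror B at (375,70), and both are clear of the fingers. I'll shift 1.5 mm, descend and close.

```bash
python3 -m pendant '[{"claw":-1,"dy":-1.5,"dz":30},{"claw":-1,"dy":-1.5,"dz":60},{"claw":-1,"dy":-1.5,"dz":90},{"claw":-1,"dy":-1.5,"dz":120},{"claw":-1,"dy":-1.5,"dz":145},{"claw":-1,"dy":-1.5,"dz":163},{"claw":-1,"dy":-1.5,"dz":163},{"claw":0.3,"dy":-1.5,"dz":163},{"claw":0.6,"dy":-1.5,"dz":163},{"claw":0.7,"dy":-1.5,"dz":163}]' 40
python3 -m pendant '[{"claw":0.75},{"claw":0.8},{"claw":0.85},{"claw":0.9},{"claw":1},{"claw":1},{"claw":1},{"claw":1},{"claw":1},{"claw":1}]' 40
python3 - <<'E'
from h import *
im,i=grab('wrist','w2.png')
E
```

```text
$[0]: bad value
$[0]: bad value
```

View pics/w2.png

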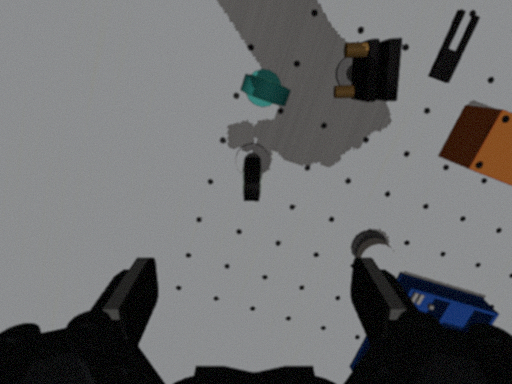

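Nothing moved, so the view is unchanged: every key has to be present in each row.

```bash
python3 -m pendant '[{"claw":-1,"dx":0,"dy":-1.5,"dz":30,"yaw":0},{"claw":-1,"dx":0,"dy":-1.5,"dz":60,"yaw":0},{"claw":-1,"dx":0,"dy":-1.5,"dz":90,"yaw":0},{"claw":-1,"dx":0,"dy":-1.5,"dz":120,"yaw":0},{"claw":-1,"dx":0,"dy":-1.5,"dz":145,"yaw":0},{"claw":-1,"dx":0,"dy":-1.5,"dz":163,"yaw":0},{"claw":-1,"dx":0,"dy":-1.5,"dz":163,"yaw":0},{"claw":0.3,"dx":0,"dy":-1.5,"dz":163,"yaw":0},{"claw":0.6,"dx":0,"dy":-1.5,"dz":163,"yaw":0},{"claw":0.7,"dx":0,"dy":-1.5,"dz":163,"yaw":0}]' 40
python3 -m pendant '[{"claw":0.75,"dx":0,"dy":0,"dz":0,"yaw":0},{"claw":0.8,"dx":0,"dy":0,"dz":0,"yaw":0},{"claw":0.85,"dx":0,"dy":0,"dz":0,"yaw":0},{"claw":0.9,"dx":0,"dy":0,"dz":0,"yaw":0},{"claw":1,"dx":0,"dy":0,"dz":0,"yaw":0},{"claw":1,"dx":0,"dy":0,"dz":0,"yaw":0},{"claw":1,"dx":0,"dy":0,"dz":0,"yaw":0},{"claw":1,"dx":0,"dy":0,"dz":0,"yaw":0},{"claw":1,"dx":0,"dy":0,"dz":0,"yaw":0},{"claw":1,"dx":0,"dy":0,"dz":0,"yaw":0}]' 40
python3 - <<'E'
from h import *
im,i=grab('wrist','w3.png')
E
```

```text
t: 2.25
tcp_pos: [338.7, -258.0, 69.5]
ee_rot: [3.14, 0.002, 1.879]
wrist_force: [0.6, 0.6, -0.1]
gripper_width: 44.1
grip_force: 0.0
t: 3.25
tcp_pos: [338.0, -257.6, 68.8]
ee_rot: [3.141, 0.001, 1.879]
wrist_force: [-1.7, 0.2, 5.5]
gripper_width: 13.7
grip_force: 44.7
```

View pics/w3.png

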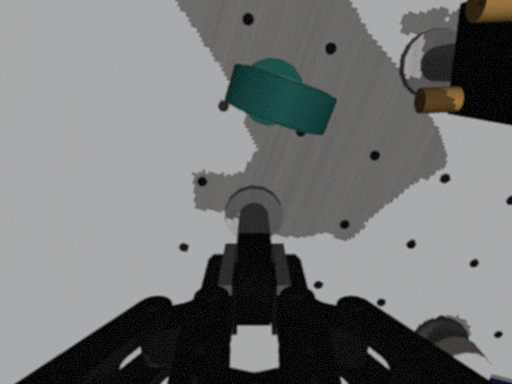

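Run:
```python
from h import *
i=optics.camera_info('wrist'); s=manip.state(); p=s['tcp_pos']; y=s['ee_rot'][2]
for x in range(-8,20,4):
    c=np.array([p[0]+x*np.cos(y),p[1]+x*np.sin(y)])
    pts=[proj(i,[c[0]+19*np.cos(a),c[1]+19*np.sin(a),8]) for a in np.linspace(0,6.28,60)]; pts=np.array(pts)
    e=c+20*np.array([np.cos(y),np.sin(y)]); print(x,pts.min(0).round(),pts.max(0).round(),proj(i,[e[0],e[1],80]).round())
```

```text
-8 [225. 196.] [283. 250.] [254. 249.]
-4 [225. 190.] [284. 245.] [254. 241.]
0 [225. 184.] [284. 239.] [254. 232.]
4 [224. 178.] [284. 234.] [254. 223.]
8 [224. 172.] [284. 228.] [254. 215.]
12 [224. 166.] [284. 223.] [254. 206.]
16 [224. 159.] [284. 217.] [254. 196.]
```

The foot's upper edge is at px row 186, so the mount is held within about 1 mm of the tool axis. I'll lift it and carry it to the 40 mm block.

```bash
python3 -m pendant '[{"claw":1,"dx":0,"dy":0,"dz":-15,"yaw":0},{"claw":1,"dx":0,"dy":0,"dz":-45,"yaw":0},{"claw":1,"dx":0,"dy":0,"dz":-80,"yaw":0},{"claw":1,"dx":0,"dy":0,"dz":-115,"yaw":0},{"claw":1,"dx":10,"dy":15,"dz":-118,"yaw":-3},{"claw":1,"dx":27,"dy":42,"dz":-118,"yaw":-8},{"claw":1,"dx":48,"dy":75,"dz":-118,"yaw":-14},{"claw":1,"dx":69,"dy":108,"dz":-118,"yaw":-20},{"claw":1,"dx":90,"dy":141,"dz":-118,"yaw":-26},{"claw":1,"dx":111,"dy":174,"dz":-118,"yaw":-32}]' 40
python3 - <<'E'
from h import *
s=manip.state(); p=s['tcp_pos'];y=s['ee_rot'][2]; d=np.array([655.3,122.8])-p[:2]
print(d@[np.cos(y),np.sin(y)],d@[np.sin(y),-np.cos(y)],np.degrees(y),s['joint_pos'],s['t'])
E
```

```text
t: 4.3
tcp_pos: [469.8, -96.1, 184.7]
ee_rot: [-3.141, -0.003, 2.444]
wrist_force: [0.3, -0.1, -1.7]
gripper_width: 13.2
grip_force: 43.8
-1.5126526717150455 286.94658308675463 140.0289800128586 [ 0.59623557  0.24093579 -0.51156818  1.75415659  0.12539238  1.18171257
  0.92217501] 4.3
```

```bash
python3 -m pendant '[{"claw":1,"dx":0,"dy":35,"dz":0,"yaw":-5},{"claw":1,"dx":0,"dy":70,"dz":0,"yaw":-10},{"claw":1,"dx":-1,"dy":110,"dz":0,"yaw":-15},{"claw":1,"dx":-1,"dy":150,"dz":0,"yaw":-20},{"claw":1,"dx":-1,"dy":190,"dz":0,"yaw":-25},{"claw":1,"dx":-1,"dy":230,"dz":0,"yaw":-30},{"claw":1,"dx":-1,"dy":262,"dz":0,"yaw":-35},{"claw":1,"dx":-1,"dy":280,"dz":0,"yaw":-38},{"claw":1,"dx":-1,"dy":286,"dz":0,"yaw":-40},{"claw":1,"dx":-1,"dy":286,"dz":0,"yaw":-40}]' 40
python3 - <<'E'
from h import *
im,i=grab('wrist','w4.png'); t,_=grab('top','t4.png');
E
```

```text
t: 5.3
tcp_pos: [654.7, 120.1, 184.3]
ee_rot: [3.141, -0.003, 3.139]
wrist_force: [-0.5, -0.5, -1.9]
gripper_width: 13.0
grip_force: 43.7
```

View pics/w4.png

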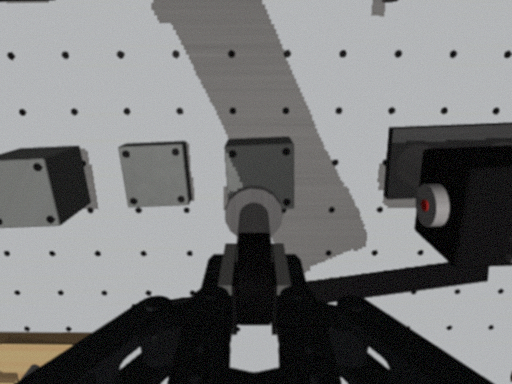

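The view shows the block corner dots. The 40 mm block's are at (232,154), (286,152) and (286,203), the low block's at (126,154), (176,152), (183,199) and (133,201), and the high block's at (38,167), (52,218) and (0,221). The laser aperture is at (426,205).

Run:
```python
from h import *
i=optics.camera_info('wrist')
A=lambda P,z:[onz(i,p,z)[:2].round(1) for p in P]
b1=A([(232,154),(286,152),(286,203)],40); print('b1',b1,(b1[0]+b1[2])/2)
b2=A([(126,154),(176,152),(183,199),(133,201)],20); print('b2',b2,sum(b2)/4)
b3=A([(38,167),(52,218),(0,221)],60); print('b3',b3,(b3[0]+b3[2])/2)
print('exit x,z?',onz(i,(426,205),120),manip.state()['tcp_pos'])
p=manip.state()['tcp_pos']
for x in (-3,0,3):
    pts=np.array([proj(i,[p[0]-x+19*np.cos(a),p[1]+19*np.sin(a),124]) for a in np.linspace(0,6.28,60)]); print(x,pts.min(0),pts.max(0))
```

```text
b1 [array([633.7,  98.3]), array([632.2, 144.8]), array([678.9, 145.8])] [656.3  122.05]
b2 [array([637.1,  -1.1]), array([635.6,  45.4]), array([681.5,  48.5]), array([ 6.832e+02, -1.000e-01])] [659.35   23.175]
b3 [array([639. , -59.5]), array([684.1, -56.7]), array([ 686.7, -103. ])] [662.85 -81.25]
exit x,z? [651.64145449 230.00181769 120.        ] [654.89051952 117.54649276 185.35888573]
-3 [225.1434911 189.3523347] [283.78331513 243.67550685]
0 [224.98676736 184.80002814] [283.8809205  239.59715771]
3 [224.82885368 180.20740335] [283.97919589 235.48372179]
```

```bash
python3 -m pendant '[{"claw":1,"dx":0,"dy":3,"dz":10,"yaw":-2},{"claw":1,"dx":0,"dy":3,"dz":20,"yaw":-2},{"claw":1,"dx":0,"dy":3,"dz":30,"yaw":-2},{"claw":1,"dx":0,"dy":3,"dz":40,"yaw":-2},{"claw":1,"dx":0,"dy":3,"dz":50,"yaw":-2},{"claw":1,"dx":0,"dy":3,"dz":58,"yaw":-2},{"claw":1,"dx":0,"dy":3,"dz":64,"yaw":-2},{"claw":1,"dx":0,"dy":3,"dz":69,"yaw":-2},{"claw":1,"dx":0,"dy":3,"dz":69,"yaw":-2},{"claw":1,"dx":0,"dy":3,"dz":69,"yaw":-2}]' 40
python3 - <<'E'
from h import *
for k in range(3): grab('wrist'); print(manip.state()['tcp_pos'].round(1),manip.state()['wrist_force'])
E
```

```text
t: 6.4
tcp_pos: [655.9, 121.9, 117.5]
ee_rot: [3.141, 0.0, -3.112]
wrist_force: [-0.4, -0.4, -2.4]
gripper_width: 13.0
grip_force: 43.7
[656.  122.  117.8] [-0.07303559  0.15591744 -1.62767019]
[656.1 122.  117.9] [ 0.36604285 -0.07738789 -1.34865034]
[656.1 122.  117.9] [-1.18501687  1.03088638 -2.4864431 ]
```

```bash
python3 -m pendant '[{"claw":1,"dx":0,"dy":0,"dz":2,"yaw":0},{"claw":1,"dx":0,"dy":0,"dz":4,"yaw":0},{"claw":1,"dx":0,"dy":0,"dz":6,"yaw":0},{"claw":1,"dx":0,"dy":0,"dz":7,"yaw":0},{"claw":1,"dx":0,"dy":0,"dz":7.5,"yaw":0},{"claw":1,"dx":0,"dy":0,"dz":8,"yaw":0},{"claw":1,"dx":0,"dy":0,"dz":8,"yaw":0},{"claw":1,"dx":0,"dy":0,"dz":8.5,"yaw":0},{"claw":1,"dx":0,"dy":0,"dz":8.5,"yaw":0},{"claw":1,"dx":0,"dy":0,"dz":8.5,"yaw":0}]' 40
```

```text
t: 7.55
tcp_pos: [655.8, 121.8, 109.1]
ee_rot: [-3.142, 0.0, -3.112]
wrist_force: [0.6, 0.5, -1.6]
gripper_width: 13.1
grip_force: 43.9
```

```bash
python3 -m pendant '[{"claw":1,"dx":0,"dy":0,"dz":0.4,"yaw":0},{"claw":1,"dx":0,"dy":0,"dz":0.8,"yaw":0},{"claw":1,"dx":0,"dy":0,"dz":1.2,"yaw":0},{"claw":1,"dx":0,"dy":0,"dz":1.5,"yaw":0},{"claw":1,"dx":0,"dy":0,"dz":1.5,"yaw":0},{"claw":1,"dx":0,"dy":0,"dz":1.5,"yaw":0},{"claw":1,"dx":0,"dy":0,"dz":1.5,"yaw":0},{"claw":1,"dx":0,"dy":0,"dz":1.5,"yaw":0},{"claw":1,"dx":0,"dy":0,"dz":1.5,"yaw":0},{"claw":1,"dx":0,"dy":0,"dz":1.5,"yaw":0}]' 40
```

```text
t: 8.55
tcp_pos: [655.9, 121.9, 109.0]
ee_rot: [-3.141, 0.001, -3.112]
wrist_force: [-2.7, -1.2, 8.0]
gripper_width: 13.2
grip_force: 44.9
```

```bash
python3 -m pendant '[{"claw":0.8,"dx":0,"dy":0,"dz":0,"yaw":0},{"claw":0.6,"dx":0,"dy":0,"dz":0,"yaw":0},{"claw":0.4,"dx":0,"dy":0,"dz":0,"yaw":0},{"claw":0.2,"dx":0,"dy":0,"dz":0,"yaw":0},{"claw":0,"dx":0,"dy":0,"dz":0,"yaw":0},{"claw":0,"dx":0,"dy":0,"dz":-10,"yaw":0},{"claw":0,"dx":0,"dy":0,"dz":-30,"yaw":0},{"claw":0,"dx":0,"dy":0,"dz":-60,"yaw":0},{"claw":0,"dx":0,"dy":0,"dz":-90,"yaw":0},{"claw":0,"dx":0,"dy":0,"dz":-105,"yaw":0}]' 40
python3 -m pendant '[{"claw":0,"dx":25,"dy":-12,"dz":0,"yaw":-6},{"claw":0,"dx":55,"dy":-28,"dz":0,"yaw":-12},{"claw":0,"dx":90,"dy":-46,"dz":0,"yaw":-18},{"claw":0,"dx":125,"dy":-64,"dz":0,"yaw":-24},{"claw":0,"dx":160,"dy":-82,"dz":0,"yaw":-30},{"claw":0,"dx":190,"dy":-98,"dz":0,"yaw":-36},{"claw":0,"dx":210,"dy":-107,"dz":0,"yaw":-42},{"claw":-0.5,"dx":218,"dy":-111,"dz":0,"yaw":-48},{"claw":-1,"dx":218,"dy":-111,"dz":0,"yaw":-54},{"claw":-1,"dx":218,"dy":-111,"dz":0,"yaw":-56}]' 40
cat >> h.py <<'E'
def black(im,i,z0,xy,r=60):
    "thin black disc near xy seen from above: rect centre px, angle"
    g=im.max(2); c=proj(i,[xy[0],xy[1],z0]).astype(int); m=np.zeros_like(g); m[c[1]-r:c[1]+r,c[0]-r:c[0]+r]=(g[c[1]-r:c[1]+r,c[0]-r:c[0]+r]<45)*255
    m=cv2.morphologyEx(m,2,np.ones((5,5))); C=[k for k in cv2.findContours(m,0,1)[0] if cv2.contourArea(k)>150]
    return c,[(tuple(np.round(k,1) if np.ndim(k) else round(k,1) for k in cv2.minAreaRect(q))) for q in C]
E
python3 - <<'E'
from h import *
im,i=grab('wrist','w5.png'); s=manip.state(); print(s['tcp_pos'],s['ee_rot'],s['joint_pos'][6]); print(black(im,i,62,(442,4)))
E
```

```text
t: 9.55
tcp_pos: [656.9, 122.4, 216.1]
ee_rot: [3.14, 0.005, -3.112]
wrist_force: [-0.6, -0.1, -0.1]
gripper_width: 42.4
grip_force: 0.0
t: 10.55
tcp_pos: [440.8, 3.9, 212.9]
ee_rot: [-3.14, -0.001, -2.133]
wrist_force: [0.7, -0.1, -0.0]
gripper_width: 83.5
grip_force: 0.0
[440.96037506   4.12382019 212.82715388] [-3.14045451e+00 -4.76499027e-04 -2.13282632e+00] 2.3648743979056017
(array([253, 176]), [(array([251.8, 174.4]), array([15.1, 43.1]), 6.1)])
```

View pics/w5.png

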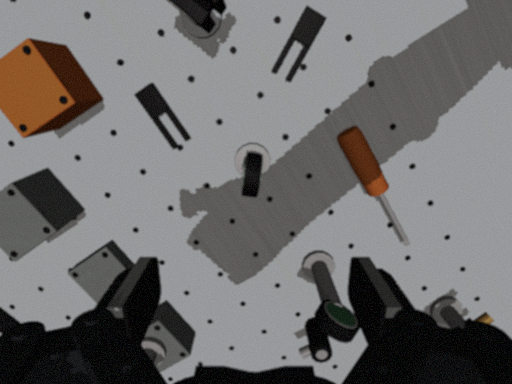

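The short mount's disc is at (252,174), turned about 6° from the tool. The forks at (163,115) and (300,43) are clear.

```bash
python3 -m pendant '[{"claw":-0.6,"dx":1,"dy":-1,"dz":30,"yaw":6},{"claw":-0.6,"dx":1,"dy":-1,"dz":60,"yaw":6},{"claw":-0.6,"dx":1,"dy":-1,"dz":90,"yaw":6},{"claw":-0.6,"dx":1,"dy":-1,"dz":120,"yaw":6},{"claw":-0.6,"dx":1,"dy":-1,"dz":145,"yaw":6},{"claw":-0.6,"dx":1,"dy":-1,"dz":160,"yaw":6},{"claw":-0.6,"dx":1,"dy":-1,"dz":165,"yaw":6},{"claw":-0.3,"dx":1,"dy":-1,"dz":165,"yaw":6},{"claw":0.3,"dx":1,"dy":-1,"dz":165,"yaw":6},{"claw":0.6,"dx":1,"dy":-1,"dz":165,"yaw":6}]' 40
python3 -m pendant '[{"claw":0.75,"dx":0,"dy":0,"dz":0,"yaw":0},{"claw":0.8,"dx":0,"dy":0,"dz":0,"yaw":0},{"claw":0.85,"dx":0,"dy":0,"dz":0,"yaw":0},{"claw":0.9,"dx":0,"dy":0,"dz":0,"yaw":0},{"claw":1,"dx":0,"dy":0,"dz":0,"yaw":0},{"claw":1,"dx":0,"dy":0,"dz":0,"yaw":0},{"claw":1,"dx":0,"dy":0,"dz":0,"yaw":0},{"claw":1,"dx":0,"dy":0,"dz":0,"yaw":0},{"claw":1,"dx":0,"dy":0,"dz":0,"yaw":0},{"claw":1,"dx":0,"dy":0,"dz":0,"yaw":0}]' 40
cat >> h.py <<'E'
def to(xy,yaw=None):
    s=manip.state(); p=s['tcp_pos'];y=s['ee_rot'][2]; d=np.array(xy)-p[:2]
    print('dx %.1f dy %.1f z %.1f yaw %.1f t %.1f'%(d@[np.cos(y),np.sin(y)],d@[np.sin(y),-np.cos(y)],p[2],np.degrees(y),s['t']))
def footedge(zf):
    i=optics.camera_info('wrist'); s=manip.state(); p=s['tcp_pos']; y=s['ee_rot'][2]
    for x in (-6,-3,0,3,6):
        q=np.array([proj(i,[p[0]+x*np.cos(y)+19*np.cos(a),p[1]+x*np.sin(y)+19*np.sin(a),zf]) for a in np.linspace(0,6.28,60)]); print(x,'top row',q[:,1].min().round(),'cols',q[:,0].min().round(),q[:,0].max().round())
E
python3 - <<'E'
from h import *
im,i=grab('wrist'); cv2.imwrite('pics/w6.png',cv2.resize(im[120:384,130:400],None,fx=2,fy=2)); to((662.9,-80.5)); footedge(8)
t,ti=grab('top','t6.png'); cv2.imwrite('pics/t6c.png',cv2.resize(t[90:180,80:340],None,fx=3,fy=3))
E
```

```text
t: 11.6
tcp_pos: [442.4, 3.1, 48.4]
ee_rot: [-3.14, 0.001, -2.24]
wrist_force: [0.2, 0.0, -0.8]
gripper_width: 27.2
grip_force: 0.0
t: 12.6
tcp_pos: [442.7, 2.9, 48.4]
ee_rot: [-3.139, 0.001, -2.24]
wrist_force: [0.4, -0.1, 6.5]
gripper_width: 13.7
grip_force: 48.8
dx -71.2 dy -224.4 z 48.4 yaw -128.3 t 12.7
-6 top row 205.0 cols 222.0 286.0
-3 top row 201.0 cols 222.0 286.0
0 top row 196.0 cols 222.0 287.0
3 top row 191.0 cols 222.0 287.0
6 top row 185.0 cols 222.0 287.0
```

View pics/w6.png

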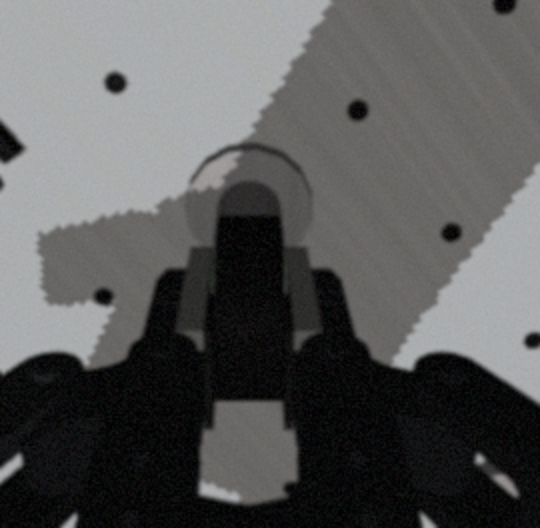

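View pics/t6c.png

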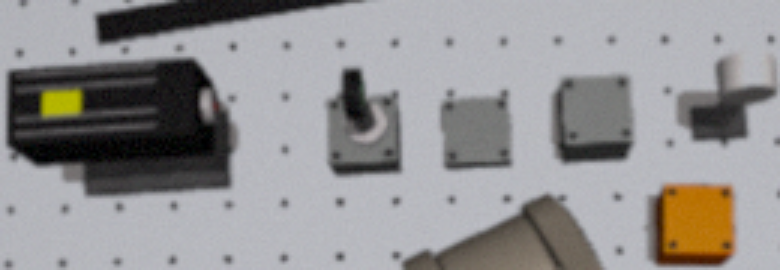

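```bash
python3 -m pendant '[{"claw":1,"dx":0,"dy":0,"dz":-15,"yaw":0},{"claw":1,"dx":0,"dy":0,"dz":-45,"yaw":0},{"claw":1,"dx":0,"dy":0,"dz":-75,"yaw":0},{"claw":1,"dx":-6,"dy":-20,"dz":-85,"yaw":5},{"claw":1,"dx":-16,"dy":-50,"dz":-85,"yaw":12},{"claw":1,"dx":-28,"dy":-88,"dz":-85,"yaw":20},{"claw":1,"dx":-40,"dy":-126,"dz":-85,"yaw":28},{"claw":1,"dx":-53,"dy":-165,"dz":-85,"yaw":36},{"claw":1,"dx":-64,"dy":-200,"dz":-85,"yaw":44},{"claw":1,"dx":-70,"dy":-218,"dz":-85,"yaw":50}]' 40
python3 -m pendant '[{"claw":1,"dx":-2,"dy":-6,"dz":0,"yaw":0},{"claw":1,"dx":-2,"dy":-6,"dz":0,"yaw":0},{"claw":1,"dx":-2,"dy":-6,"dz":0,"yaw":0},{"claw":1,"dx":-2,"dy":-6,"dz":0,"yaw":0},{"claw":1,"dx":-2,"dy":-6,"dz":0,"yaw":0},{"claw":1,"dx":-2,"dy":-6,"dz":0,"yaw":0},{"claw":1,"dx":-2,"dy":-6,"dz":0,"yaw":0},{"claw":1,"dx":-2,"dy":-6,"dz":0,"yaw":0},{"claw":1,"dx":-2,"dy":-6,"dz":0,"yaw":0},{"claw":1,"dx":-2,"dy":-6,"dz":0,"yaw":0}]' 40
python3 - <<'E'
from h import *
im,i=grab('wrist'); cv2.imwrite('pics/w7.png',cv2.resize(im[90:290,100:500],None,fx=2,fy=2)); to((665,-80.5)); footedge(manip.state()['tcp_pos'][2]-48.4+8)
t=optics.camera_info('top'); f=onz(t,(202.7,131),48); b=onz(t,(201.2,133.7),40); print('placed middle',f,b)
E
```

```text
t: 13.7
tcp_pos: [657.6, -79.2, 130.7]
ee_rot: [-3.141, -0.001, -3.119]
wrist_force: [-0.4, 0.1, -1.8]
gripper_width: 13.8
grip_force: 47.6
t: 14.7
tcp_pos: [658.0, -83.1, 132.3]
ee_rot: [-3.142, -0.0, -3.112]
wrist_force: [0.3, -0.4, -2.0]
gripper_width: 13.2
grip_force: 47.6
dx -7.1 dy 2.4 z 132.2 yaw -178.3 t 14.8
-6 top row 205.0 cols 222.0 286.0
-3 top row 200.0 cols 222.0 287.0
0 top row 195.0 cols 222.0 287.0
3 top row 190.0 cols 222.0 287.0
6 top row 185.0 cols 222.0 287.0
placed middle [656.94977043 118.56764161  48.        ] [652.33323169 123.46104958  40.        ]
```

View pics/w7.png

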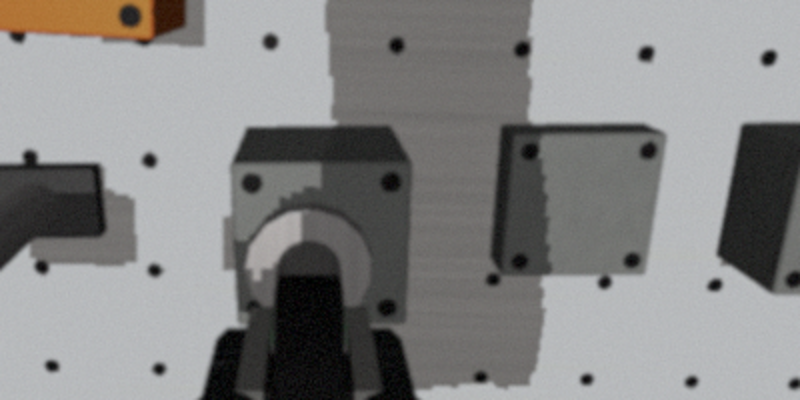

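The high block's dots appear at crop (252,182), (391,182) and (387,308), and the low block's at (530,151), (648,150), (632,260) and (519,261).

Run:
```python
from h import *
i=optics.camera_info('wrist'); f=lambda x,y,z:onz(i,(100+x/2,90+y/2),z)[:2].round(1)
P=[f(252,182,60),f(391,182,60),f(387,308,60)];print(P,(P[0]+P[2])/2)
P=[f(*q,20) for q in ((530,151),(648,150),(632,260),(519,261))];print(P,sum(P)/4)
print('dump?'); to((665,-80.5))
```

```text
[array([ 640.4, -102.3]), array([639. , -56.5]), array([685.1, -54.7])] [662.75 -78.5 ]
[array([636.6,   1.8]), array([634.8,  47.5]), array([680.8,  49.6]), array([682.6,   3.4])] [658.7    25.575]
dump?
dx -7.1 dy 2.4 z 132.2 yaw -178.3 t 14.8
```

```bash
python3 -m pendant '[{"claw":1,"dx":-3,"dy":2,"dz":0,"yaw":0},{"claw":1,"dx":-6.4,"dy":3.9,"dz":4,"yaw":0},{"claw":1,"dx":-6.4,"dy":3.9,"dz":10,"yaw":0},{"claw":1,"dx":-6.4,"dy":3.9,"dz":16,"yaw":0},{"claw":1,"dx":-6.4,"dy":3.9,"dz":20,"yaw":0},{"claw":1,"dx":-6.4,"dy":3.9,"dz":22,"yaw":0},{"claw":1,"dx":-6.4,"dy":3.9,"dz":23,"yaw":0},{"claw":1,"dx":-6.4,"dy":3.9,"dz":23.5,"yaw":0},{"claw":1,"dx":-6.4,"dy":3.9,"dz":24,"yaw":0},{"claw":1,"dx":-6.4,"dy":3.9,"dz":24,"yaw":0}]' 40
```

```text
t: 15.75
tcp_pos: [664.4, -79.1, 108.6]
ee_rot: [-3.141, 0.001, -3.112]
wrist_force: [0.6, -0.5, -2.0]
gripper_width: 12.9
grip_force: 47.8
```

```bash
python3 -m pendant '[{"claw":1,"dx":0,"dy":0,"dz":0.4,"yaw":0},{"claw":1,"dx":0,"dy":0,"dz":0.8,"yaw":0},{"claw":1,"dx":0,"dy":0,"dz":1.2,"yaw":0},{"claw":1,"dx":0,"dy":0,"dz":1.5,"yaw":0},{"claw":1,"dx":0,"dy":0,"dz":1.5,"yaw":0},{"claw":1,"dx":0,"dy":0,"dz":1.5,"yaw":0},{"claw":1,"dx":0,"dy":0,"dz":1.5,"yaw":0},{"claw":1,"dx":0,"dy":0,"dz":1.5,"yaw":0},{"claw":1,"dx":0,"dy":0,"dz":1.5,"yaw":0},{"claw":1,"dx":0,"dy":0,"dz":1.5,"yaw":0}]' 40
```

```text
t: 16.75
tcp_pos: [664.5, -79.0, 108.5]
ee_rot: [-3.141, 0.001, -3.112]
wrist_force: [-2.9, -0.7, 6.7]
gripper_width: 13.4
grip_force: 49.0
```

```bash
python3 -m pendant '[{"claw":0.8,"dx":0,"dy":0,"dz":0,"yaw":0},{"claw":0.6,"dx":0,"dy":0,"dz":0,"yaw":0},{"claw":0.4,"dx":0,"dy":0,"dz":0,"yaw":0},{"claw":0.2,"dx":0,"dy":0,"dz":0,"yaw":0},{"claw":0,"dx":0,"dy":0,"dz":0,"yaw":0},{"claw":0,"dx":0,"dy":0,"dz":-10,"yaw":0},{"claw":0,"dx":0,"dy":0,"dz":-35,"yaw":0},{"claw":0,"dx":0,"dy":0,"dz":-70,"yaw":0},{"claw":0,"dx":0,"dy":0,"dz":-105,"yaw":0},{"claw":0,"dx":0,"dy":0,"dz":-130,"yaw":0}]' 40
python3 -m pendant '[{"claw":0,"dx":25,"dy":28,"dz":0,"yaw":7},{"claw":0,"dx":53,"dy":59,"dz":0,"yaw":15},{"claw":0,"dx":83,"dy":92,"dz":0,"yaw":23},{"claw":0,"dx":113,"dy":125,"dz":0,"yaw":31},{"claw":0,"dx":143,"dy":158,"dz":0,"yaw":39},{"claw":0,"dx":173,"dy":191,"dz":0,"yaw":47},{"claw":0,"dx":200,"dy":221,"dz":0,"yaw":55},{"claw":-0.5,"dx":213,"dy":236,"dz":0,"yaw":62},{"claw":-1,"dx":213,"dy":236,"dz":0,"yaw":68},{"claw":-1,"dx":213,"dy":236,"dz":0,"yaw":68}]' 40
python3 - <<'E'
from h import *
im,i=grab('wrist','w8.png'); to((444.5,150.5)); print(black(im,i,102,(444.5,150.5)))
t=optics.camera_info('top'); print('item',onz(t,(162,195),20))
T,_=grab('top','t8.png'); cv2.imwrite('pics/t8c.png',cv2.resize(T[90:180,80:340],None,fx=3,fy=3))
E
```

```text
t: 17.75
tcp_pos: [665.1, -78.7, 240.4]
ee_rot: [3.141, 0.004, -3.112]
wrist_force: [-0.6, -0.2, -0.8]
gripper_width: 42.9
grip_force: 0.0
t: 18.75
tcp_pos: [444.1, 151.6, 237.7]
ee_rot: [3.14, 0.001, 1.987]
wrist_force: [0.2, -0.6, 0.3]
gripper_width: 83.5
grip_force: 0.0
dx -0.3 dy -0.2 z 237.5 yaw 113.8 t 18.8
(array([253, 181]), [(array([252.7, 177.5]), array([49.5, 18.5]), 86.4)])
item [495.69498476 228.41265757  20.        ]
```

View pics/w8.png

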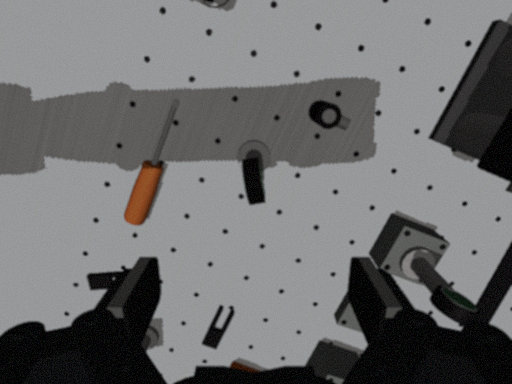

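The tall mount's disc is at (253,178), tilted about 5°. The black item at (325,114) is clear of the finger line.

```bash
python3 -m pendant '[{"claw":-0.6,"dx":2,"dy":0,"dz":30,"yaw":-5},{"claw":-0.6,"dx":2,"dy":0,"dz":60,"yaw":-5},{"claw":-0.6,"dx":2,"dy":0,"dz":90,"yaw":-5},{"claw":-0.6,"dx":2,"dy":0,"dz":115,"yaw":-5},{"claw":-0.6,"dx":2,"dy":0,"dz":135,"yaw":-5},{"claw":-0.6,"dx":2,"dy":0,"dz":145,"yaw":-5},{"claw":-0.6,"dx":2,"dy":0,"dz":149.5,"yaw":-5},{"claw":-0.3,"dx":2,"dy":0,"dz":149.5,"yaw":-5},{"claw":0.3,"dx":2,"dy":0,"dz":149.5,"yaw":-5},{"claw":0.6,"dx":2,"dy":0,"dz":149.5,"yaw":-5}]' 40
python3 -m pendant '[{"claw":0.7,"dx":0,"dy":0,"dz":0,"yaw":0},{"claw":0.75,"dx":0,"dy":0,"dz":0,"yaw":0},{"claw":0.8,"dx":0,"dy":0,"dz":0,"yaw":0},{"claw":0.85,"dx":0,"dy":0,"dz":0,"yaw":0},{"claw":0.9,"dx":0,"dy":0,"dz":0,"yaw":0},{"claw":1,"dx":0,"dy":0,"dz":0,"yaw":0},{"claw":1,"dx":0,"dy":0,"dz":0,"yaw":0},{"claw":1,"dx":0,"dy":0,"dz":0,"yaw":0},{"claw":1,"dx":0,"dy":0,"dz":0,"yaw":0},{"claw":1,"dx":0,"dy":0,"dz":0,"yaw":0}]' 40
python3 - <<'E'
from h import *
to((659,25)); footedge(8); im,i=grab('wrist')
g=im.max(2); print(g[180:240:3,254].tolist()); print(g[170:206,254].tolist(),g[170:206,240].tolist())
E
```

```text
t: 19.85
tcp_pos: [444.5, 152.7, 88.3]
ee_rot: [3.139, 0.001, 2.072]
wrist_force: [-0.9, -1.0, -0.1]
gripper_width: 27.5
grip_force: 0.0
t: 20.85
tcp_pos: [444.1, 152.8, 88.4]
ee_rot: [3.14, 0.001, 2.072]
wrist_force: [0.3, 1.3, 6.2]
gripper_width: 13.7
grip_force: 48.8
dx -215.3 dy 127.1 z 88.4 yaw 118.7 t 20.9
-6 top row 184.0 cols 227.0 281.0
-3 top row 180.0 cols 227.0 281.0
0 top row 176.0 cols 227.0 281.0
3 top row 172.0 cols 227.0 281.0
6 top row 167.0 cols 227.0 282.0
[84, 99, 94, 99, 75, 47, 48, 51, 51, 52, 42, 47, 44, 47, 48, 51, 49, 46, 16, 0]
[109, 111, 109, 109, 115, 107, 93, 65, 54, 66, 84, 96, 94, 99, 93, 100, 94, 94, 91, 99, 94, 90, 75, 49, 51, 47, 43, 56, 48, 42, 52, 51, 48, 47, 51, 56] [117, 111, 120, 117, 114, 115, 111, 116, 109, 94, 66, 57, 76, 85, 98, 94, 97, 94, 94, 96, 93, 96, 99, 95, 94, 94, 98, 97, 93, 95, 87, 82, 71, 69, 64, 66]
```

```bash
python3 -m pendant '[{"claw":1,"dx":0,"dy":0,"dz":-15,"yaw":0},{"claw":1,"dx":0,"dy":0,"dz":-40,"yaw":0},{"claw":1,"dx":0,"dy":0,"dz":-65,"yaw":-5},{"claw":1,"dx":-20,"dy":12,"dz":-70,"yaw":-13},{"claw":1,"dx":-50,"dy":29,"dz":-70,"yaw":-21},{"claw":1,"dx":-85,"dy":50,"dz":-70,"yaw":-29},{"claw":1,"dx":-120,"dy":70,"dz":-70,"yaw":-37},{"claw":1,"dx":-155,"dy":91,"dz":-70,"yaw":-45},{"claw":1,"dx":-185,"dy":108,"dz":-70,"yaw":-53},{"claw":1,"dx":-203,"dy":119,"dz":-70,"yaw":-60}]' 40
python3 -m pendant '[{"claw":1,"dx":0,"dy":0,"dz":0,"yaw":-3},{"claw":1,"dx":0,"dy":0,"dz":0,"yaw":-3},{"claw":1,"dx":0,"dy":0,"dz":0,"yaw":-3},{"claw":1,"dx":0,"dy":0,"dz":0,"yaw":-3},{"claw":1,"dx":0,"dy":0,"dz":0,"yaw":-3},{"claw":1,"dx":0,"dy":0,"dz":0,"yaw":-3},{"claw":1,"dx":0,"dy":0,"dz":0,"yaw":-3},{"claw":1,"dx":0,"dy":0,"dz":0,"yaw":-3},{"claw":1,"dx":0,"dy":0,"dz":0,"yaw":-3},{"claw":1,"dx":0,"dy":0,"dz":0,"yaw":-3}]' 40
python3 - <<'E'
from h import *
im,i=grab('wrist'); cv2.imwrite('pics/w9.png',cv2.resize(im[90:290,60:460],None,fx=2,fy=2)); to((657.5,25)); footedge(manip.state()['tcp_pos'][2]-88.4+8)
E
```

```text
t: 21.9
tcp_pos: [647.3, 27.6, 155.8]
ee_rot: [-3.14, -0.001, 3.12]
wrist_force: [-0.6, -0.7, -2.0]
gripper_width: 13.3
grip_force: 47.5
t: 22.9
tcp_pos: [645.4, 31.4, 157.3]
ee_rot: [-3.142, -0.0, -3.112]
wrist_force: [-0.3, -0.1, -1.7]
gripper_width: 13.3
grip_force: 47.5
dx -11.9 dy -6.8 z 157.3 yaw -178.3 t 22.9
-6 top row 185.0 cols 227.0 281.0
-3 top row 181.0 cols 227.0 281.0
0 top row 176.0 cols 227.0 281.0
3 top row 172.0 cols 227.0 282.0
6 top row 168.0 cols 227.0 282.0
```

View pics/w9.png

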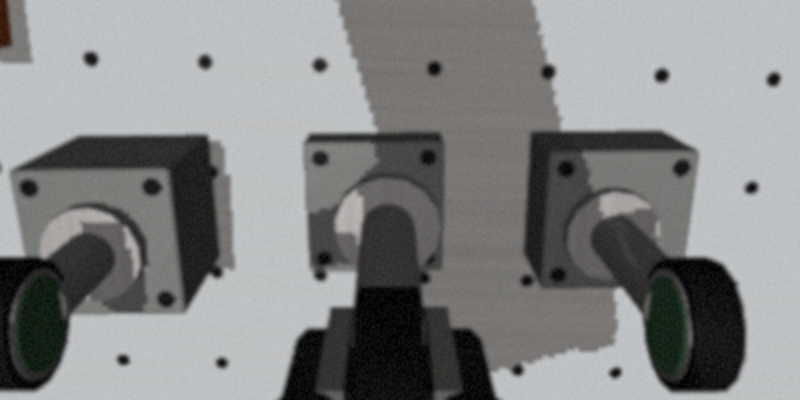

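The view shows all three blocks. The middle mount's foot is at crop cols 566–660 with its upper edge at row 189, the short mount's at cols 40–145 and row 205, and the low block's dots are at (320,158), (428,157) and (324,259).

Run:
```python
from h import *
i=optics.camera_info('wrist'); f=lambda x,y,z:onz(i,(60+x/2,90+y/2),z)[:2].round(1)
mid=lambda a,b,z:(f(*a,z)+f(*b,z))/2
print('low',mid((428,157),(324,259),20),'mid',mid((682,168),(558,274),40),'high',mid((28,187),(166,299),60))
print('mid foot edges',f(566,238,48),f(660,238,48),f(613,190,48)+[19,0]); print('short foot',f(40,256,68),f(145,256,68),f(92,206,68)+[19,0])
```

```text
low [659.    25.85] mid [654.9 125.5] high [662.65 -78.4 ]
mid foot edges [659.3 102.5] [658.2 140. ] [657.9 118.5]
short foot [664.6 -97.3] [663.4 -58.1] [663.4 -75.7]
```

```bash
python3 -m pendant '[{"claw":1,"dx":-6,"dy":-3,"dz":4,"yaw":0},{"claw":1,"dx":-12,"dy":-6.1,"dz":12,"yaw":0},{"claw":1,"dx":-12,"dy":-6.1,"dz":21,"yaw":0},{"claw":1,"dx":-12,"dy":-6.1,"dz":30,"yaw":0},{"claw":1,"dx":-12,"dy":-6.1,"dz":37,"yaw":0},{"claw":1,"dx":-12,"dy":-6.1,"dz":42,"yaw":0},{"claw":1,"dx":-12,"dy":-6.1,"dz":45,"yaw":0},{"claw":1,"dx":-12,"dy":-6.1,"dz":47,"yaw":0},{"claw":1,"dx":-12,"dy":-6.1,"dz":48,"yaw":0},{"claw":1,"dx":-12,"dy":-6.1,"dz":48,"yaw":0}]' 40
python3 -m pendant '[{"claw":1,"dx":0,"dy":0,"dz":0.4,"yaw":0},{"claw":1,"dx":0,"dy":0,"dz":0.8,"yaw":0},{"claw":1,"dx":0,"dy":0,"dz":1.2,"yaw":0},{"claw":1,"dx":0,"dy":0,"dz":1.6,"yaw":0},{"claw":1,"dx":0,"dy":0,"dz":2,"yaw":0},{"claw":1,"dx":0,"dy":0,"dz":2,"yaw":0},{"claw":1,"dx":0,"dy":0,"dz":2,"yaw":0},{"claw":1,"dx":0,"dy":0,"dz":2,"yaw":0},{"claw":1,"dx":0,"dy":0,"dz":2,"yaw":0},{"claw":1,"dx":0,"dy":0,"dz":2,"yaw":0}]' 40
```

```text
t: 23.95
tcp_pos: [657.7, 25.8, 109.5]
ee_rot: [-3.142, 0.0, -3.112]
wrist_force: [0.2, -0.2, -1.3]
gripper_width: 13.7
grip_force: 47.5
t: 24.95
tcp_pos: [657.9, 25.8, 108.5]
ee_rot: [-3.141, 0.001, -3.112]
wrist_force: [-1.9, -0.5, 5.5]
gripper_width: 13.3
grip_force: 48.5
```

Touching with 5.5 N. I'll release, rise and back off for a final look.

```bash
python3 -m pendant '[{"claw":0.8,"dx":0,"dy":0,"dz":0,"yaw":0},{"claw":0.6,"dx":0,"dy":0,"dz":0,"yaw":0},{"claw":0.4,"dx":0,"dy":0,"dz":0,"yaw":0},{"claw":0.2,"dx":0,"dy":0,"dz":0,"yaw":0},{"claw":0,"dx":0,"dy":0,"dz":0,"yaw":0},{"claw":0,"dx":0,"dy":0,"dz":-10,"yaw":0},{"claw":0,"dx":0,"dy":0,"dz":-35,"yaw":0},{"claw":0,"dx":0,"dy":0,"dz":-70,"yaw":0},{"claw":0,"dx":0,"dy":0,"dz":-105,"yaw":0},{"claw":0,"dx":0,"dy":0,"dz":-130,"yaw":0}]' 40
python3 -m pendant '[{"claw":0,"dx":20,"dy":0,"dz":0,"yaw":0},{"claw":0,"dx":50,"dy":0,"dz":0,"yaw":0},{"claw":0,"dx":80,"dy":0,"dz":0,"yaw":0},{"claw":0,"dx":110,"dy":0,"dz":0,"yaw":0},{"claw":0,"dx":140,"dy":0,"dz":0,"yaw":0},{"claw":0,"dx":160,"dy":0,"dz":0,"yaw":0},{"claw":0,"dx":170,"dy":0,"dz":0,"yaw":0},{"claw":0,"dx":170,"dy":0,"dz":0,"yaw":0},{"claw":0,"dx":170,"dy":0,"dz":0,"yaw":0},{"claw":0,"dx":170,"dy":0,"dz":0,"yaw":0}]' 40
python3 - <<'E'
from h import *
T,_=grab('top'); S,_=grab('side')
a=cv2.resize(T[90:180,90:340],None,fx=2.4,fy=2.4,interpolation=2); b=cv2.resize(S[110:300,130:330],None,fx=2,fy=2,interpolation=2)
c=np.zeros((a.shape[0]+b.shape[0],600,3),np.uint8); c[:a.shape[0],:a.shape[1]]=a; c[a.shape[0]:,:b.shape[1]]=b; print(c.shape,a.shape); cv2.imwrite('pics/f.png',c[:600])
E
```

```text
t: 25.95
tcp_pos: [658.3, 25.9, 240.4]
ee_rot: [3.141, 0.003, -3.112]
wrist_force: [0.0, 0.0, 0.6]
gripper_width: 43.0
grip_force: 0.0
t: 26.95
tcp_pos: [488.8, 20.7, 237.3]
ee_rot: [3.141, 0.001, -3.112]
wrist_force: [0.1, -0.8, 0.5]
gripper_width: 42.5
grip_force: 0.0
(596, 600, 3) (216, 600, 3)
```

View pics/f.png

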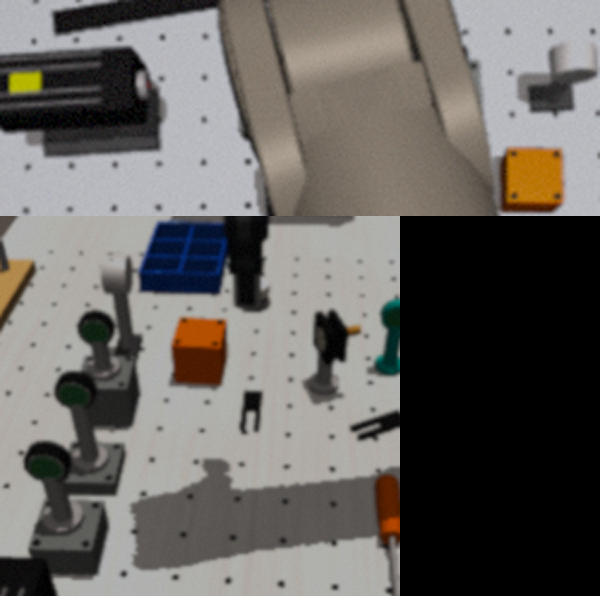

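In the side view all three mounts stand upright on their blocks, with lenses at crop (96,328), (76,390) and (47,461). One check of the lens positions at beam height:

Run:
```python
from h import *
i=optics.camera_info('side')
for n,x,y in (('short',96,328),('tall',76,390),('mid',47,461)): print(n,onz(i,(130+x/2,110+(y-216)/2),120).round(1))
```

```text
short [664.1 -78.3 120. ]
tall [658.5  25.7 120. ]
mid [658.9 121.4 120. ]
```

```bash
python3 -c "
from station import ticket
print(ticket.sign_off())"
```

```text
the job is handed in; nothing more can be done
None
```

The job is handed in: all three lens mounts stand upright on their blocks and face the beam, each lens measuring within about 4 mm of its block's middle, and the mirror mounts were never touched (about 27 s used; no verdict was shown).

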